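# Lock a disperser tube into a tube mill and prove the lock

## Robot

A 6-joint arm with a two-finger parallel gripper is mounted at the origin on a cart in front of the work surface, level with it; the furniture and walls round the work are solid. World frame = base frame: x ahead of the robot, y to its left, z up, the work surface at z = 0. Lengths are in m, angles in rad, forces in N, time in s.
With the tool pointing down it reaches from about 0.275 to 0.75 m from the base axis. Payload 10.2 kg.
Tool frame: the origin (TCP) lies midway between the tips of the shut fingers; the grasp point (between the pads) lies 19 mm behind it (env.hold_point_z is the distance from the TCP to the grasp point, in m); z points along the fingers, y is the line along which they close (so a half turn about z gives the same grasp; the last joint's range is limited). The gripper opens to 85 mm and grips with 20 to 120 N. Pads are 22 mm wide; open, the fingers measure 114 mm over their backs; the gripper's body (76 mm by 85 mm) begins 54 mm behind the grasp point. The pads swing forward as they close: fully open they stand 13 mm farther back than shut.
Start: joints at [-0.223, 0.313, 1.498, -0, 1.331, -0.223], TCP at [0.525, -0, 0.231] pointing down, gripper open.
Joint ranges: [-2.94, 2.94], [-0.97, 2.17], [0.19, 2.56], [-1.23, 4.37], [0.02, 3.11], [-2.88, 2.88]. Speed limits (rad/s): [2.39, 2.39, 3.01, 3.14, 3.14, 3.14].

## Interface

Orientations are given as a unit quaternion [x, y, z, w].
In Python, from bench import env, kinematics, monitor, eyes, job gives the robot as it stands. The module is installed in compiled form; this text tells all that it offers. Calls block until the motion is done:
- env.reach(position, orientation): joint-space move of the TCP to a pose.
- env.movel(position, velocity=0.15, frame=None, guard=None): straight line of the TCP; frame=None keeps the orientation; velocity is the mean speed in m/s. With guard (N) it stops when the force on the tool has changed by that much, and returns True; else False.
- env.set_joints(angles): joint-space move.
- env.release() and env.close_gripper(effort=None): open the fingers fully, or close them until they stop; effort is the grip in N (None keeps the last).
- env.hold(seconds).
- kinematics.ik(position, orientation): joint angles nearest the present ones, or None.
- monitor.sense(): the state.
- eyes.grab_frame(name): name is "scene" or "side" or "wrist"; returns a dict with "frame" (384x512x3 uint8, red, green, blue), "mtx" (3x3 intrinsics, pixels), "view" (4x4, takes a point from world to camera coordinates). Camera axes: x right, y down, z forward; pixel columns grow to the right and rows downward; lengths in m; the calibration is good to about 2 mm. A picture is of the moment at which its call begins. There is no depth.
A pose or a line that the arm cannot do raises env.MotionError and nothing moves.
- job.hand_in(): hands the job in; it is judged then, once.
The state is a dict: "clock": time; "joints": joint angles; "qvel": joint speeds; "joint_efforts": joint torques, N m; "position": TCP position; "ee_rot": TCP orientation; "contact_force": force on the tool from outside, world axes, zero at the start; "ft_torque": the same for the moment, N m; "finger_gap": opening from 0.0 (shut) to 1.0 (fully open); "gripper_force": force on a finger pad.
Only numpy, scipy, OpenCV 4.12 (cv2) and the standard library are available. Lean on these libraries where they do the work, as an engineer would, in place of code of your own. Each camera call takes 0.05 s, during which the arm holds its last target. There are 200 camera calls.

## Task

Mount the disperser tube (milky-white body, blue cap at its foot) on the tube mill: set it cap-down in the mill's socket, turn it until its hidden lugs drop into the slots, push it fully down against the spring, twist it clockwise (seen from above) nearly a quarter turn to the stop and let it spring up into its catches. Then prove the lock by pulling straight up on the tube with a rising force to about 12 N, never more than 25 N, and let go, leaving it locked and upright. Leave the red-capped bottle and the yellow-lidded pot standing where they are.

Things in the scene. Friction and masses are not known exactly. Their poses are not given: they have to be found in the camera images.
- tube_mid (a point): centre of the disperser tube, half-way up its 125 mm, on its axis; z up. It stands on its cap, about 0.16 kg. Heights above its foot: white spigot, diameter 43 mm, 0 to 29 mm (foot chamfered to 37 mm over 4 mm); blue cap, diameter 62 mm, 29 to 46 mm; milky-white round body, diameter 46 mm, 46 to 116 mm: grip it there, 25 mm above this point, with some 60 N.
- mill_tube: the same tube with its cap; origin at the centre of its foot, 62.5 mm below tube_mid, z up along the tube.
- tube_lugs (a point): on the tube's axis, half-way up its three lugs: 120 degrees apart on the spigot, 10 to 15 mm above the foot, 7 mm wide, reaching out to radius 29 mm, in the shadow under the cap. The cap is screwed on tight, but stopped at any angle: the lugs' angle has nothing to do with this frame's x and y and differs from start to start.
- socket (a point): centre of the mill's bayonet socket at the upper face of its dark collar (outer diameter 76 mm), 80 mm above the bench; z up. Height of tube_mid above this point: 52.5 mm with the lugs resting on the lips, 47.5 mm dropped into the slots (it stays there if let go), 36.5 mm pushed fully home, 42 mm locked. The spring pushes up with 4 N in the slots, rising to 11 N fully home.
- collar: the collar with its three inward lips; origin and axes as socket. Bore 46 mm: the spigot enters 10 mm before the lugs meet the lips. Entry slots, 13 mm wide (a lug has 6 degrees of play either way), at 0 (along +x), 120 and 240 degrees about z, marked by white dots. Dropping in is 5 mm, onto a sprung plate; a further 11 mm down against the spring ends on a hard stop.
- catches: the catches, recesses under the lips 80 degrees clockwise (from above) of each slot, marked by red dots; origin and axes as socket. The lugs pass under the lips only with tube_mid below 38.5 mm over the socket, and meet a stop 3 to 4 degrees past the catches. There the spring lifts the tube 5.5 mm: it can no longer turn or rise. It presses on the catches with 5 to 6 N; a pull adds to that.
- tube_mill: tube mill, fixed: light-grey housing 190 mm deep (x), 125 mm wide (y), 50 mm high, its sloping control panel on the side that faces -x; origin at the centre of its underside, z up. The socket's axis lies 35 mm along +x from here.
- reagent_mid (a point): centre (half-way up) of the white reagent bottle with a red cap, diameter 44 mm, 90 mm high, standing loose; z up. Not to be disturbed.
- pot_mid (a point): centre (half-way up) of the specimen pot with a yellow lid, diameter 50 mm, 55 mm high, standing loose; z up. Not to be disturbed.
There are look-alikes about, which are no part of the job. Leave any green or turquoise look-alike of the part that bears reagent_mid alone.

How it is judged:
On the way, in this order (a step that is already met when the one before it is completed fails the run):
1. the tube is pushed down in the socket against the spring, its lugs below the lips (z of tube_mid in the frame of socket below 0.0388 m and horizontal distance between tube_mid and socket below 0.005 m), for 0.05 s.
2. locked in the catches, the tube is pulled upward: it bears on the catches with more than 13 N (of which the spring gives 5 to 6 N) (z of tube_mid in the frame of socket between 0.0402 and 0.0438 m and horizontal distance between tube_mid and socket below 0.005 m and contact force between mill_tube and catches above 13 N), for 0.15 s.
At the end, for the whole second after the job is handed in: the tube stands locked in the socket: upright within 5 degrees, within 5 mm of the socket's axis, its centre 40.2 to 43.8 mm above the collar's upper face, held up against the catches by the spring (more than 2 N), at rest and released; bottle and pot within 30 mm of where they stood and upright (z of tube_mid in the frame of socket between 0.0402 and 0.0438 m and horizontal distance between tube_mid and socket below 0.005 m and contact force between mill_tube and catches above 2 N and angle between tube_mid's own z axis and vertical below 0.09 rad and linear speed of mill_tube below 0.01 m/s and not (distance of reagent_mid from where it was at the start of the episode above 0.03 m or angle between reagent_mid's own z axis and vertical above 0.35 rad) and not (distance of pot_mid from where it was at the start of the episode above 0.03 m or angle between pot_mid's own z axis and vertical above 0.35 rad)); the robot touches nothing.
It fails at once if the catches are loaded with more than 34 N (a pull of more than about 28 N) (contact force between mill_tube and catches above 34 N).
It fails at once if the red-capped bottle is shifted by more than 30 mm or tipped (distance of reagent_mid from where it was at the start of the episode above 0.03 m or angle between reagent_mid's own z axis and vertical above 0.35 rad).
It fails at once if the yellow-lidded pot is shifted by more than 30 mm or tipped (distance of pot_mid from where it was at the start of the episode above 0.03 m or angle between pot_mid's own z axis and vertical above 0.35 rad).
It also fails if it takes over 72 s, if anything falls off the work surface, if the arm or the gripper's body presses on something with over 40 N, if the wrist force passes 120 N, or if a joint passes its speed limit or range.

## Working session

There is one attempt and no reset: what is moved stays moved. The work goes in short steps, each a Python script; the robot and the scene stay as the last script left them, time stands still between calls to the robot, and variables do not carry over. Pictures are saved under pics/ and viewed, at most 10 in all, crops included, and the job is handed in when it is done.

```bash
mkdir -p pics
python3 - <<'E'
from bench import env,eyes,monitor
import cv2,numpy as np
for n in("scene","side","wrist"):
    d=eyes.grab_frame(n);cv2.imwrite(f"pics/{n}0.png",d["frame"][:,:,::-1]);np.savez(f"pics/{n}0.npz",**d)
    print(n,d["mtx"].round(1).tolist(),d["view"].round(3).tolist())
a=[cv2.imread(f"pics/{n}0.png") for n in("scene","side")]
cv2.imwrite("pics/both.png",cv2.resize(np.hstack(a),(800,300)))
print(monitor.sense())
E
```

```text
scene [[479.5, 0.0, 251.0], [0.0, 479.5, 193.9], [0.0, 0.0, 1.0]] [[-0.849, 0.528, -0.016, 0.261], [0.401, 0.624, -0.67, -0.306], [-0.344, -0.575, -0.742, 1.261], [0.0, 0.0, 0.0, 1.0]]
side [[355.9, 0.0, 262.0], [0.0, 355.9, 195.0], [0.0, 0.0, 1.0]] [[-0.928, -0.371, -0.022, 0.568], [-0.175, 0.488, -0.855, 0.006], [0.328, -0.79, -0.518, 0.965], [0.0, 0.0, 0.0, 1.0]]
wrist [[284.6, 0.0, 250.4], [0.0, 284.6, 189.5], [0.0, 0.0, 1.0]] [[1.0, 0.0, -0.001, -0.524], [0.001, -0.949, 0.316, -0.042], [-0.001, -0.316, -0.949, 0.381], [0.0, 0.0, 0.0, 1.0]]
{'clock': 0.15, 'joints': array([-2.23425433e-01,  3.13294147e-01,  1.49822489e+00,  2.84365797e-07,
        1.33096793e+00, -2.23409716e-01]), 'qvel': array([-0.00072128, -0.00278589, -0.0052635 , -0.0008936 ,  0.00173945,
        0.00057264]), 'joint_efforts': array([ 1.79854873e-03, -4.12368500e+01, -2.59796566e+01, -1.57318855e-04,
        3.17765021e-03, -3.62555340e-05]), 'position': array([5.24826826e-01, 1.39027924e-05, 2.30894700e-01]), 'ee_rot': array([ 7.07112291e-01,  7.07101130e-01, -2.38157731e-04, -3.78460163e-04]), 'contact_force': array([-0.21967953, -0.57900818, -1.21099675]), 'ft_torque': array([ 0.01117987,  0.0201421 , -0.01898079]), 'gripper_force': 0.0, 'finger_gap': 0.9988391160907786}
```

View pics/scene0.png

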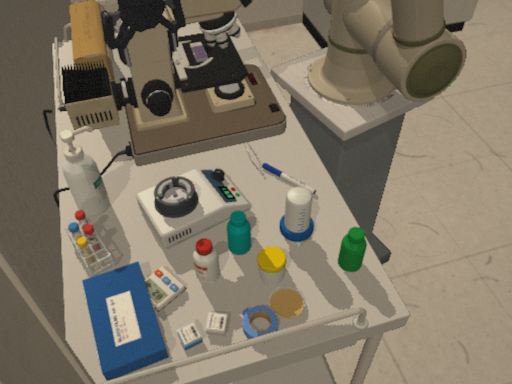

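View pics/side0.png

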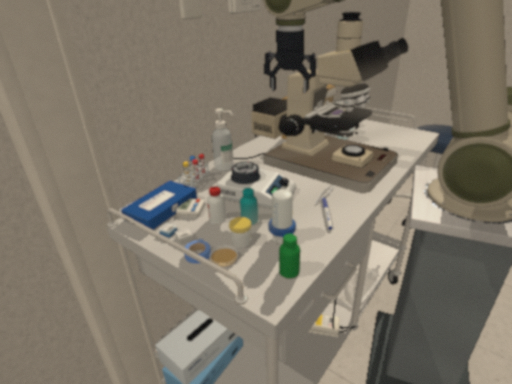

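```bash
python3 - <<'E'
import cv2,numpy as np
a=cv2.imread("pics/scene0.png");b=cv2.imread("pics/side0.png")
A=cv2.resize(a[150:300,130:330],(800,600),interpolation=cv2.INTER_CUBIC)
cv2.imwrite("pics/s1.png",A)
B=cv2.resize(b[150:270,190:310],(600,600),interpolation=cv2.INTER_CUBIC);cv2.imwrite("pics/s2.png",B)
E
cat > h.py <<'E'
import numpy as np,cv2
def P(d): return d["mtx"]@d["view"][:3]
def proj(d,p):
    q=P(d)@np.r_[p,1];return q[:2]/q[2]
def onz(d,uv,z):
    M=P(d);H=np.c_[M[:,:2],M[:,2]*z+M[:,3]]
    q=np.linalg.solve(H,np.r_[uv,1]);return q[:2]/q[2]
def tri(d1,u1,d2,u2):
    X=cv2.triangulatePoints(P(d1),P(d2),np.float64(u1),np.float64(u2)).ravel();return X[:3]/X[3]
def load(n): return dict(np.load(f"pics/{n}.npz"))
E
```

```text
(no output)
```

View pics/s1.png

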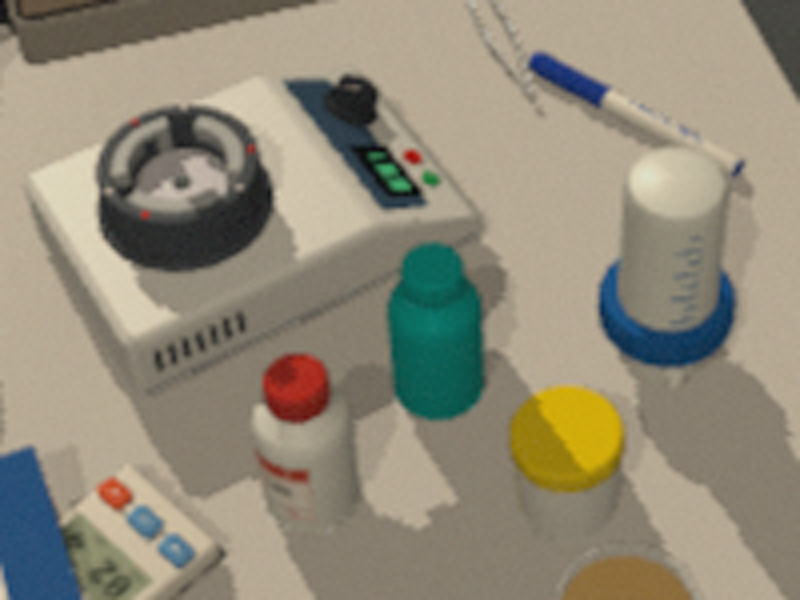

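View pics/s2.png

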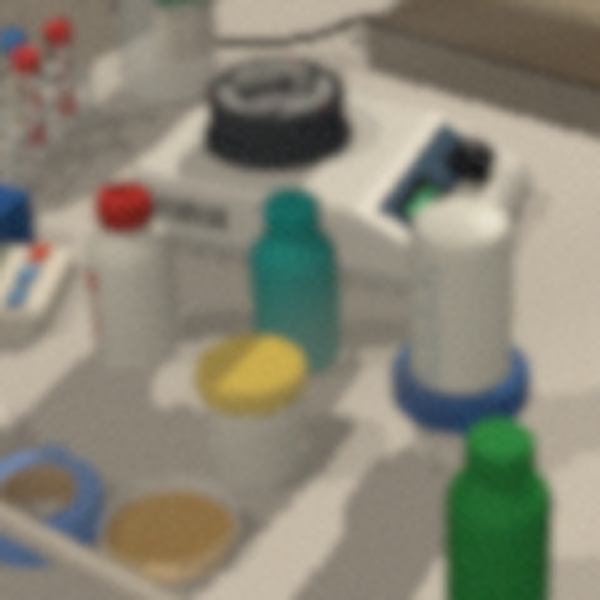

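The mill's socket is at about crop px (185,165) with red dots at (136,121), (250,149) and (146,215). The tube stands with its cap ellipse at x 600–734, bottom 363. The side crop has the cap at x 393–528, bottom 431, and a pale lug tip shows under the cap at (680,378) in the scene crop.

Run:
```python
from h import *
from scipy.optimize import least_squares as ls
S,D=load("scene0"),load("side0")
s=lambda x,y:np.array([130+(x+.5)/4-.5,150+(y+.5)/4-.5])
e=lambda x,y:np.array([190+(x+.5)/5-.5,150+(y+.5)/5-.5])
t=np.linspace(0,2*np.pi,73)
circ=lambda d,c,r,z:np.array([proj(d,[c[0]+r*np.cos(a),c[1]+r*np.sin(a),z]) for a in t])
def res(c,full=False):
    o=[]
    for d,f,cl,cr,cb,bl,br in((S,s,600,734,363,622,727),(D,e,393,528,431,411,514)):
        k=np.r_[circ(d,c,.031,.029),circ(d,c,.031,.046)];b=circ(d,c,.023,.11)
        o+= [k[:,0].min()-f(cl,0)[0],k[:,0].max()-f(cr,0)[0],k[:,1].max()-f(0,cb)[1],b[:,0].min()-f(bl,0)[0],b[:,0].max()-f(br,0)[0]]
    return np.array(o)
r=ls(res,[.4,.3]);print("tube",r.x,res(r.x).round(1))
pts=np.array([onz(S,s(*p),.08) for p in((136,121),(250,149),(146,215))]);print(pts)
w=np.array([onz(S,s(*p),.08) for p in((110,190),(237,190),(185,108))]);print("w",w)
def res2(c):
    k=circ(S,c,.038,.08);a=circ(D,c,.038,.08)
    return np.array([k[:,0].min()-s(98,0)[0],k[:,0].max()-s(271,0)[0],k[:,1].min()-s(0,103)[1],a[:,0].min()-e(207,0)[0],a[:,0].max()-e(350,0)[0],a[:,1].min()-e(0,57)[1]])
r=ls(res2,pts.mean(0));c=r.x;print("sock",c,res2(c).round(1),pts.mean(0))
for q in(pts,w):
    v=q-c;print(np.hypot(*v.T),np.degrees(np.arctan2(v[:,1],v[:,0])))
print("lug",onz(S,s(680,378),.0125))
for n,p in(("red",(297,375)),("teal",(433,260)),("yel",(567,425))): print(n,onz(S,s(*p),{"red":.085,"teal":.085,"yel":.055}[n]))
# mill orientation: front bottom edge corners
print(onz(S,s(150,392),0),onz(S,s(480,235),0))
```

```text
tube [0.42413256 0.34697379] [-0.6  0.   0.  -0.2  0.1 -0.   0.4  0.9 -0.3  0.3]
[[0.594697   0.15069016]
 [0.55737253 0.19627483]
 [0.61597067 0.20721374]]
w [[0.62343928 0.18435531]
 [0.57419018 0.21599108]
 [0.57128763 0.15554874]]
sock [0.58597453 0.18572053] [ 1.2 -1.1 -0.5  0.  -0.6  0.6] [0.58934673 0.18472624]
[0.03609997 0.03048717 0.03690158] [-76.01782209 159.74565159  35.62282683]
[0.03748962 0.03248349 0.03355654] [  -2.08693619  111.27099473 -115.9557017 ]
lug [0.43318803 0.37364046]
red [0.60173886 0.32685455]
teal [0.52173754 0.30397964]
yel [0.50856976 0.391599  ]
[0.64185414 0.23918024] [0.46002243 0.24068325]
```

```bash
cat >> h.py <<'E'
from scipy.spatial.transform import Rotation as Ro
def quat(deg):
    a=np.radians(deg);c,s=np.cos(a),np.sin(a)
    return Ro.from_matrix(np.array([[-s,c,0],[c,s,0],[0,0,-1]])).as_quat()
E
python3 - <<'E'
from h import *
from bench import env,eyes,monitor,kinematics
S=load("scene0")
for p in((140,157),(285,130),(60,125)):print(onz(S,p,0))
print("green",onz(S,(352,235),.085))
for p,a in(([.587,.185,.25],-41),([.587,.185,.128],-41),([.587,.185,.12],-130),([.424,.347,.07],-90)):print(kinematics.ik(p,quat(a)))
for i,(p,a) in enumerate((([.587,.185,.25],-41),([.424,.347,.22],-90))):
    env.reach(p,quat(a));env.hold(.2)
    d=eyes.grab_frame("wrist");np.savez(f"pics/w{i}.npz",**d);cv2.imwrite(f"pics/w{i}.png",d["frame"][:,:,::-1])
    s=monitor.sense();print(s["clock"],s["position"],s["joints"].round(2))
a=[cv2.imread(f"pics/w{i}.png") for i in(0,1)]
cv2.imwrite("pics/w.png",cv2.resize(np.vstack([x[100:384,56:456] for x in a]),None,fx=1.05,fy=1.05))
E
```

```text
[ 0.58686014 -0.01934514]
[0.26327169 0.08062234]
[ 0.70477798 -0.22776146]
green [0.38221261 0.44639332]
[ 1.15201417e-01  5.06731043e-01  1.16727601e+00 -4.44089210e-16
  1.46758560e+00  8.30786410e-01]
[ 1.15201417e-01  6.00256006e-01  1.34074635e+00 -4.44089210e-16
  1.20059030e+00  8.30786410e-01]
[ 1.15201417e-01  6.08682520e-01  1.34893674e+00 -4.44089210e-16
  1.18397340e+00  2.38412944e+00]
[ 4.71962317e-01  5.40428959e-01  1.61645698e+00 -4.44089210e-16
  9.84706713e-01  2.04275864e+00]
1.3917 [0.58705268 0.1843356  0.25011037] [ 0.11  0.51  1.17 -0.    1.47  0.83]
2.7583 [0.42443719 0.34664774 0.21996833] [ 0.47  0.37  1.45 -0.    1.32  2.04]
```

View pics/w.png

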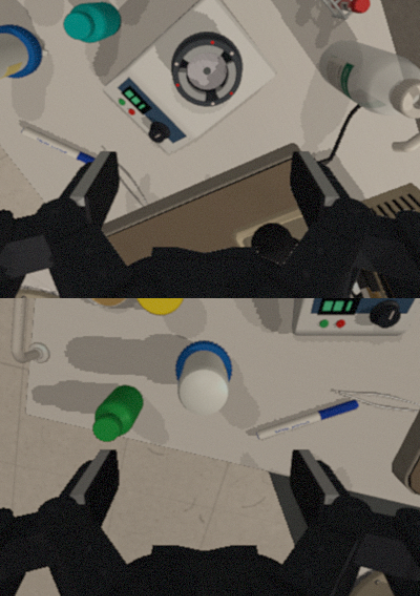

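The wrist views show the socket near full-frame pixel (253,167), and the tube top near (250,188) with its blue cap behind. I'll enlarge both to refine.

Run:
```python
import cv2,numpy as np
a=cv2.imread("pics/w0.png")[122:212,203:303];b=cv2.imread("pics/w1.png")[130:220,200:300]
cv2.imwrite("pics/wc.png",cv2.resize(np.hstack([a,b]),None,fx=4,fy=4,interpolation=cv2.INTER_CUBIC))
```

```text
(no output)
```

View pics/wc.png

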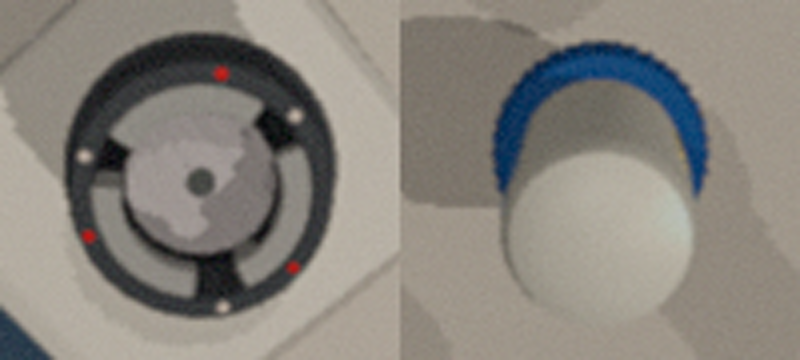

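Run:
```python
from h import *
from scipy.optimize import least_squares as ls
W,T=load("w0"),load("w1")
f=lambda x,y:np.array([203+(x+.5)/4-.5,122+(y+.5)/4-.5])
pts=np.array([onz(W,f(*p),.08) for p in((222,73),(89,237),(293,268),(296,116),(84,156),(222,307))])
A=np.c_[2*pts,np.ones(6)];s=np.linalg.lstsq(A,(pts**2).sum(1),rcond=None)[0];c=s[:2]
v=pts-c;print("sock",c,np.hypot(*v.T),np.degrees(np.arctan2(v[:,1],v[:,0])))
t=np.linspace(0,2*np.pi,73)
circ=lambda d,c,r,z:np.array([proj(d,[c[0]+r*np.cos(a),c[1]+r*np.sin(a),z]) for a in t])
def res(c):
    k=np.r_[circ(T,c,.031,.046),circ(T,c,.031,.029)];b=circ(T,c,.023,.114)
    g=lambda x,y:(200+(x-400+.5)/4-.5,130+(y+.5)/4-.5)
    return [k[:,0].min()-g(494,0)[0],k[:,0].max()-g(708,0)[0],k[:,1].min()-g(0,42)[1],b[:,0].min()-g(505,0)[0],b[:,0].max()-g(694,0)[0],b[:,1].max()-g(0,320)[1]]
r=ls(res,[.424,.347]);print("tube",r.x,np.round(r.fun,1))
```

```text
sock [0.58877026 0.18188648] [0.03472849 0.03456017 0.03468025 0.03453859 0.03469322 0.03468366] [  39.5862732   160.49270723  -80.56430168   -0.66949966  120.39488203
 -120.63482932]
tube [0.42461683 0.34694341] [-0.4  0.1 -0.5 -1.2  1.5  0.6]
```

Run:
```python
from h import *
from bench import env,eyes,monitor
print(env.hold_point_z)
x,y=.4245,.347;q=quat(-90)
env.movel([x,y,.0875-env.hold_point_z],velocity=.15)
env.close_gripper(60);env.hold(.2);s=monitor.sense();print(s["finger_gap"],s["gripper_force"],s["contact_force"],s["position"])
env.movel([x,y,.25],velocity=.2)
env.reach([.47,.37,.38],q);env.hold(.3)
s=monitor.sense();print(s["contact_force"],s["position"],s["finger_gap"],s["clock"])
o=[]
p=s["position"]+[0,0,env.hold_point_z-.0875]
for n in("scene","side"):
    d=eyes.grab_frame(n);np.savez(f"pics/{n}1.npz",**d)
    u=np.round(proj(d,p+[0,0,.03])).astype(int);print(n,u)
    im=d["frame"][:,:,::-1][u[1]-40:u[1]+40,u[0]-40:u[0]+40]
    o.append(cv2.resize(im,(400,400),interpolation=cv2.INTER_CUBIC))
cv2.imwrite("pics/lug.png",np.hstack(o))
```

```text
0.0187
0.5275970058588583 60.725040435791016 [-1.15638888 -0.62564678  7.05789849] [0.4247512  0.34713271 0.06937443]
[ 0.02684308  0.21618791 -1.85613931] [0.46970626 0.36989287 0.37921597] 0.5254277107949294 6.55
scene [290 107]
side [255  93]
```

View pics/lug.png

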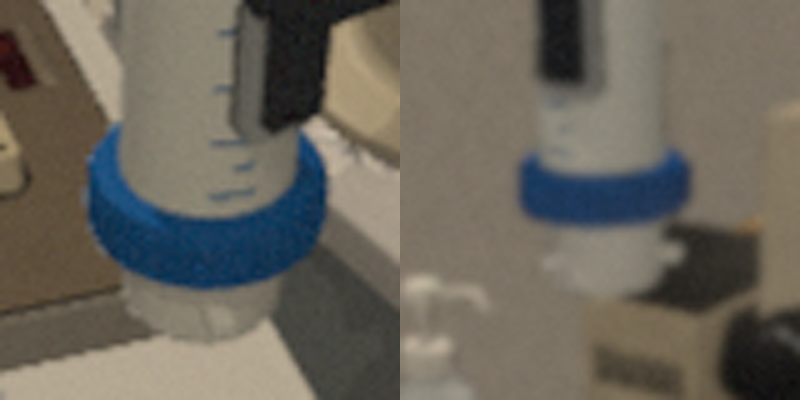

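Side crop: lug tips stick out left at about (548,263) and right at about (684,252). Scene crop: a lug is near the front at about (215,318).

Run:
```python
from h import *
p=np.array([.4697,.3699,.3792+.0187-.0875])
for n,u,ox in(("scene",(290,107),0),("side",(255,93),400)):
    d=load(n+"1")
    g=lambda P:((proj(d,P)-np.array(u)+40+.5)*5-.5+[ox,0]).round(0)
    print(n,"cap c",g(p+[0,0,.0375]),"foot",g(p))
    for a in range(55,90,5):
        print(a,[g(p+[.029*np.cos(t),.029*np.sin(t),.0125]).tolist() for t in np.radians([a,a+120,a-120])],
          [ (min if i==0 else max)(g(p+[.029*np.cos(t)+.0035*k*np.sin(t),.029*np.sin(t)-.0035*k*np.cos(t),.0125])[0] for t in np.radians([a,a+120,a-120]) for k in(-1,1)) for i in(0,1)])
```

```text
scene cap c [204. 181.] foot [198. 292.]
55 [[200.0, 327.0], [292.0, 225.0], [108.0, 221.0]] [np.float64(101.0), np.float64(299.0)]
60 [[209.0, 327.0], [287.0, 220.0], [104.0, 226.0]] [np.float64(98.0), np.float64(294.0)]
65 [[219.0, 326.0], [281.0, 215.0], [100.0, 231.0]] [np.float64(95.0), np.float64(289.0)]
70 [[229.0, 325.0], [275.0, 211.0], [97.0, 237.0]] [np.float64(93.0), np.float64(284.0)]
75 [[238.0, 323.0], [268.0, 207.0], [95.0, 242.0]] [np.float64(92.0), np.float64(278.0)]
80 [[247.0, 321.0], [260.0, 203.0], [93.0, 248.0]] [np.float64(92.0), np.float64(271.0)]
85 [[255.0, 318.0], [252.0, 200.0], [92.0, 254.0]] [np.float64(92.0), np.float64(267.0)]
side cap c [603. 180.] foot [606. 281.]
55 [[538.0, 262.0], [676.0, 257.0], [602.0, 226.0]] [np.float64(533.0), np.float64(680.0)]
60 [[541.0, 264.0], [678.0, 255.0], [595.0, 226.0]] [np.float64(536.0), np.float64(682.0)]
65 [[546.0, 265.0], [681.0, 253.0], [589.0, 227.0]] [np.float64(539.0), np.float64(683.0)]
70 [[551.0, 267.0], [682.0, 251.0], [583.0, 227.0]] [np.float64(544.0), np.float64(684.0)]
75 [[556.0, 268.0], [683.0, 249.0], [576.0, 228.0]] [np.float64(548.0), np.float64(684.0)]
80 [[562.0, 269.0], [683.0, 247.0], [570.0, 229.0]] [np.float64(553.0), np.float64(684.0)]
85 [[568.0, 270.0], [683.0, 245.0], [565.0, 230.0]] [np.float64(557.0), np.float64(684.0)]
```

Run:
```python
from h import *
from bench import env,monitor
def show(t):
    s=monitor.sense();print(t,s["position"].round(4),s["contact_force"].round(1),s["ft_torque"].round(2),round(s["clock"],1),s["joints"][5].round(2))
q=quat(-38);x,y=.589,.183
env.reach([x,y,.25],q);env.movel([x,y,.16]);env.hold(.2);show("hover")
print(env.movel([x,y,.146],velocity=.03,guard=4));show("enter")
print(env.movel([x,y,.1365],velocity=.02,guard=5));show("lips")
```

```text
hover [0.5894 0.1831 0.161 ] [-0.6  0.3 -1.3] [-0.01  0.01 -0.03] 8.8 0.77
False
enter [0.589 0.183 0.146] [-0.   0.1 -1. ] [ 0.01 -0.02 -0.01] 9.4 0.77
False
lips [0.589  0.183  0.1365] [-0.8 -0.2 -1.7] [ 0.    0.   -0.04] 10.0 0.77
```

Run:
```python
from h import *
from bench import env,monitor
def show(t):
    s=monitor.sense();print(t,s["position"].round(4),s["contact_force"].round(1),s["ft_torque"].round(2),round(s["clock"],1))
x,y=.589,.183
for z in(.134,.131,.128,.125,.123):
    g=env.movel([x,y,z],velocity=.02,guard=22);show((z,g))
    if g:break
```

```text
(0.134, False) [0.5893 0.183  0.1344] [-0.8  0.4  1.3] [-0.04 -0.08  0.02] 10.3
(0.131, False) [0.5893 0.183  0.1313] [ 0.3 -0.3  4.2] [-0.01 -0.2  -0.04] 10.6
(0.128, False) [0.5893 0.183  0.1284] [ 0.4 -0.   5.2] [-0.03 -0.13 -0.  ] 10.9
(0.125, False) [0.5893 0.1831 0.1256] [0.3 0.8 8. ] [-0.07  0.04 -0.01] 11.2
(0.123, False) [0.5893 0.1831 0.1238] [-0.7  0.3  8.6] [-0.03  0.17 -0.03] 11.4
```

Run:
```python
from h import *
from bench import env,monitor
def show(t):
    s=monitor.sense();print(t,s["position"].round(4),s["contact_force"].round(1),s["ft_torque"].round(2),round(s["clock"],1));return s
env.movel([.589,.183,.1222],velocity=.02);show("down")
j=monitor.sense()["joints"].copy()
j=np.array(__import__("bench").kinematics.ik([.589,.183,.1222],quat(-38)))
a=0
while a<94:
    a+=4 if a<68 else 2
    k=j.copy();k[5]+=np.radians(a);env.set_joints(k);env.hold(.05);s=monitor.sense()
    if a%20==0 or a>=70:show(a)
    if abs(s["ft_torque"][2])>.5 or abs(s["contact_force"][2])>40: show(("stop",a));break
```

```text
down [0.5894 0.1831 0.1233] [-0.7  0.7 10.4] [-0.07  0.26 -0.02] 11.7
20 [0.5896 0.183  0.1233] [ 0.9  0.2 10. ] [-0.1  -0.06 -0.1 ] 13.2
40 [0.5896 0.183  0.1233] [ 0.1 -0.8  9.5] [-0.11 -0.1  -0.05] 14.7
60 [0.5896 0.183  0.1233] [ 0.4 -0.5  9.8] [-0.15 -0.04 -0.01] 16.2
70 [0.5896 0.183  0.1233] [-0.1  0.2  9.5] [-0.16  0.02 -0.05] 17.1
72 [0.5896 0.183  0.1233] [ 0.9 -0.   9.6] [-0.15  0.   -0.05] 17.4
74 [0.5897 0.1829 0.1233] [-0.  -0.2  9. ] [-0.14 -0.04 -0.09] 17.7
76 [0.5897 0.1829 0.1234] [ 0.4  0.3 10.1] [-0.15 -0.01 -0.08] 18.0
78 [0.5897 0.1829 0.1233] [ 0.2 -0.5  9.6] [-0.19  0.   -0.04] 18.3
80 [0.5896 0.1828 0.1233] [-0.2 -1.5 10.5] [-0.33  0.19 -0.01] 18.6
82 [0.5893 0.1826 0.1233] [-1.5 -2.2 10.5] [-0.55  0.33  0.45] 18.9
84 [0.5894 0.1825 0.1233] [-1.4 -2.6 10.4] [-0.74  0.1   0.72] 19.2
('stop', 84) [0.5894 0.1825 0.1233] [-1.4 -2.6 10.4] [-0.74  0.1   0.72] 19.2
```

Run:
```python
from h import *
from bench import env,monitor,kinematics
def show(t):
    s=monitor.sense();print(t,s["position"].round(4),s["contact_force"].round(1),s["ft_torque"].round(2),round(s["clock"],1));return s
j=np.array(kinematics.ik([.589,.183,.1222],quat(-38-78)));env.set_joints(j);env.hold(.1);show("back")
z=.1222
while z<.133:
    z+=.0008 if z<.127 else .0003
    env.movel([.589,.183,z],velocity=.01);env.hold(.05);s=monitor.sense()
    if z>.126 or int(z*1e4)%3==0: show(round(z,4))
    if s["contact_force"][2]<-13: break
env.hold(.3);show("held")
```

```text
back [0.5896 0.1828 0.1234] [ 0.4 -1.9  9.9] [-0.34  0.1   0.04] 19.5
0.123 [0.5895 0.1828 0.124 ] [ 1.  -0.9  8.5] [-0.27 -0.02  0.05] 19.8
0.1246 [0.5895 0.1828 0.1254] [ 0.2 -1.1  8.2] [-0.18 -0.05  0.12] 20.4
0.1262 [0.5895 0.1829 0.1269] [ 1.3 -1.   7. ] [-0.26 -0.14  0.04] 21.0
0.127 [0.5895 0.1828 0.1276] [ 0.8 -1.2  6.5] [-0.21 -0.16  0.04] 21.3
0.1278 [0.5895 0.1828 0.1283] [ 1.1 -0.8  4.9] [-0.15 -0.21  0.  ] 21.6
0.1281 [0.5894 0.1829 0.1286] [ 1.4 -2.2  6. ] [-0.18 -0.24  0.03] 21.9
0.1284 [0.5894 0.1829 0.1288] [ 1.3 -0.9  5.4] [-0.2  -0.29 -0.  ] 22.2
0.1287 [0.5893 0.1829 0.1288] [ 2.9 -1.   4.3] [-0.22 -0.58  0.03] 22.5
0.129 [0.5892 0.183  0.1289] [4.2 0.2 1.8] [-0.16 -0.9   0.06] 22.8
0.1293 [0.5891 0.183  0.1289] [ 5.7 -1.1  0.9] [-0.17 -1.12  0.01] 23.1
0.1296 [0.5891 0.183  0.129 ] [ 6.3  0.2 -1.3] [-0.16 -1.28  0.01] 23.4
0.1299 [0.5891 0.183  0.129 ] [ 8.   0.2 -3.7] [-0.05 -1.41  0.02] 23.7
0.1302 [0.589  0.183  0.1291] [ 7.3 -0.8 -5.8] [-0.03 -1.52  0.05] 24.0
0.1305 [0.589  0.183  0.1291] [ 9.3 -0.  -6.9] [ 0.03 -1.66 -0.04] 24.3
0.1308 [0.589  0.183  0.1291] [ 9.1  0.7 -9. ] [ 0.04 -1.74  0.02] 24.6
0.1311 [0.5889 0.183  0.1292] [ 9.4 -0.4 -9.9] [ 0.02 -1.89  0.05] 24.9
0.1314 [0.5889 0.183  0.1292] [  9.5   0.7 -13.5] [ 0.13 -1.99 -0.05] 25.2
held [0.5889 0.183  0.1292] [ 10.4   0.3 -12.7] [ 0.11 -2.01 -0.02] 25.5
```

Run:
```python
from h import *
from bench import env,monitor,eyes
def show(t):
    s=monitor.sense();print(t,s["position"].round(4),s["contact_force"].round(1),s["ft_torque"].round(2),round(s["clock"],1));return s
env.movel([.589,.183,.1317],velocity=.01);env.hold(.4);show("pull")
env.movel([.589,.183,.1292],velocity=.01);env.hold(.2);show("slack")
env.release();env.hold(.3);show("open")
env.movel([.589,.183,.28],velocity=.12);env.hold(.5);show("up")
o=[]
for n,(u,v) in(("scene",(176,180)),("side",(245,165))):
    d=eyes.grab_frame(n);print(proj(d,[.589,.183,.1845]),proj(d,[.589,.183,.105]))
    o.append(cv2.resize(d["frame"][:,:,::-1][v-65:v+65,u-65:u+65],(400,400),interpolation=cv2.INTER_CUBIC))
cv2.imwrite("pics/end.png",np.hstack(o))
```

```text
pull [0.5889 0.183  0.1292] [ 10.2   0.2 -13.5] [ 0.15 -2.15 -0.02] 26.2
slack [0.5891 0.1829 0.1289] [ 6.3 -0.6 -0.6] [-0.21 -1.12 -0.05] 26.8
open [0.589  0.183  0.1292] [0.2 0.5 0. ] [-0.02  0.04 -0.01] 27.6
up [0.589 0.183 0.28 ] [ 0.  -0.6 -0.5] [ 0.01 -0.03 -0.02] 29.5
[165.41912807 147.64603606] [171.89021185 179.93763348]
[242.51560058 130.79763948] [243.99188423 158.80069354]
```

View pics/end.png

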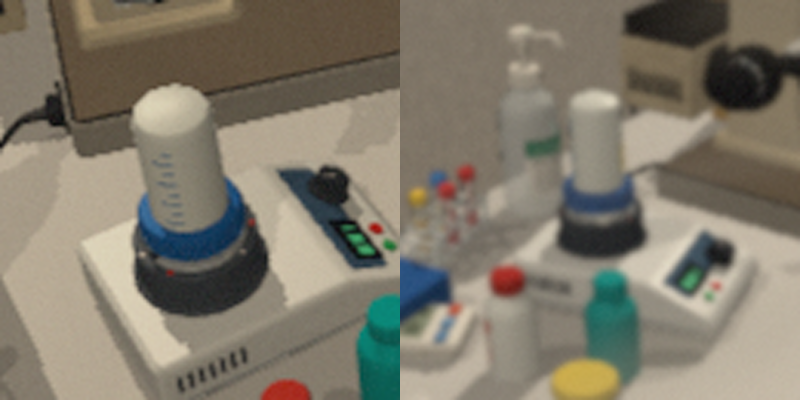

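The tube stands upright in the collar: dome at scene crop (171,105) against a predicted (168,100). The bottle and pot have not been touched.

```bash
python3 -c "
from bench import job;print(job.hand_in())"
```

```text
the job is handed in; nothing more can be done
None
```

The tube is locked upright in the mill's socket and released. It held an upward pull of about 12 N, the red-capped bottle and yellow-lidded pot were left where they stood, and the job was handed in at about 30 s (the verdict was not shown).

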